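# Lock the decorating turntable with its index pin

## Robot

A 6-joint arm with a two-finger parallel gripper is mounted at the origin on the work surface. World frame = base frame: x ahead of the robot, y to its left, z up, the work surface at z = 0. Lengths are in m, angles in rad, forces in N, time in s.
With the tool pointing down it reaches from about 0.3 to 0.775 m from the base axis. Payload 14.6 kg.
Tool frame: the origin (TCP) lies midway between the tips of the shut fingers; the grasp point (between the pads) lies 19 mm behind it; z points along the fingers, x is the direction in which the jaws open and shut, and the axes are right-handed (so a half turn about z gives the same grasp; the last joint's range is limited). The gripper opens to 85 mm and grips with 20 to 120 N. Pads are 22 mm wide; open, the fingers measure 114 mm over their backs; the gripper's body (76 mm by 85 mm) begins 54 mm behind the grasp point. The pads swing forward as they close: fully open they stand 13 mm farther back than shut.
Start: joints at [1.16, 0.3, 1.521, -0, 1.321, -0.067], TCP at [0.185, 0.518, 0.231] pointing down, gripper open.
Joint ranges: [-3.03, 3.03], [-0.79, 2.21], [0.23, 2.52], [-1.04, 4.18], [0, 3.07], [-2.55, 2.55]. Speed limits (rad/s): [2.22, 2.22, 2.57, 3.14, 3.14, 3.14].

## Interface

Orientations are given as [roll, pitch, yaw] about the fixed x, y, z axes, in that order (R = Rz(yaw) Ry(pitch) Rx(roll)).
In Python, from cell import r gives the robot as it stands. The module is installed in compiled form; this text tells all that it offers.
- The arm moves only by the tool apply_moves, never from a script. Its argument "increments" is a list that holds one entry, the list of rows, each a list of 5 numbers: the shift along the tool's x, y, z in m, then the turn about the tool's z in degrees, then the closure, from 0 (fully open) to 1 (shut). In form: [[[dx, dy, dz, turn, grip], ...]]. A call has 1 to 8 rows; each row shifts and turns the commanded pose from where the row before left it, along the tool's axes as they then stand; what a row does not reach is not made up. A row lasts 1/12 s, in which the tool goes at most 41.7 mm and 7.16 degrees, less where a joint would pass 70% of its speed; a pose out of reach is approached as far as the arm can. A call is refused whole if a number of a shift passes 0.0417 or a number of a turn 7.16, either way. A call with a gripper value outside its range is refused whole. The fingers move at their own pace and stop on an object; "force" is the grip in N (left out, the last holds). Time passes only in rows, so rows that do not move let the fingers close. It gives the time, the measured TCP pose, the force and the opening at its end, in the units of the state.
- r.get_obs(): the state, without advancing time (a new reading comes with each control period).
- r.grab_frame(name): name is "scene" or "top" or "wrist"; returns the picture (384x512x3 uint8, red, green, blue); there is no depth.
- r.calibration(name): a dict with "fx", "fy", "cx", "cy" (pixels), "rvec" (rotation vector, rad) and "tvec" (3), from world to camera coordinates, as OpenCV has them. Camera axes: x right, y down, z forward; pixel columns grow to the right and rows downward; lengths in m; the calibration is good to about 2 mm. A picture is of the moment at which its call begins: read the wrist's pose just before it. calibration takes no time and is no camera call; for the wrist camera it gives the pose at the moment of the call.
- r.job_done(): hands the job in, once; it reports no verdict.
Trained networks look in the newest picture that a camera, given by its name, has taken for a name from the list of things; names that differ only in an ending like _2 or _b are one class to them, and where a whole thing is asked for, a point or a joint stands for the part that bears it (a point fixed in the world has none). Each returns a list of dicts, best first, with "conf" (0 to 1); they miss things now and then, are a little off and sometimes report something else, mostly with a low value. They report only what shows in the picture. A call takes as long as a camera call. They do not tell look-alikes from the thing itself.
- r.look_for(camera, name): "location" ([column, row] in pixels, amid what is visible of it).
The state is a dict: "time_s": time; "joint_pos": joint angles; "dq": joint speeds; "joint_efforts": joint torques, N m; "eef_pos": TCP position; "ee_rot": TCP orientation; "wrist_force": force on the tool from outside, world axes, zero at the start; "ft_torque": the same for the moment, N m; "gripper_width": finger opening in m.
Only numpy, scipy, OpenCV 4.12 (cv2) and the standard library are available. Lean on these libraries where they do the work, as an engineer would, in place of code of your own. Each camera call takes 0.05 s, during which the arm holds its last target.

## Task

Lock the small painting turntable so that it cannot turn: take the steel index pin from its wooden block, stand it in the guide on the turntable's bracket, and turn the wheel (it has an upright knob for this) until the pin drops through the hole in the collar and is fully home. Work gently: stop turning as soon as the pin catches, never force the wheel against the pin or ram the pin onto the collar, and leave the bottle, cup and jar where they are.

Things in the scene. Friction and masses are not known exactly. Their poses are not given: they have to be found in the camera images.
- stand: Fixed turntable stand, origin on the wheel's vertical axis at table height, z up, y pointing outward to the bracket that holds the pin guide. Round grey foot 196 mm wide; the bracket's post stands 113 to 127 mm from the axis along y, 30 mm wide, 100 mm tall, level with the guide's top.
- guide (a point): Centre of the upper mouth of the pin guide, 100 mm above the table, 85 mm from the wheel's axis along the stand's y: a vertical through hole 12 mm wide in a steel block 30 x 30 mm, 26 mm high, flat on top at this point. The block overhangs the collar, 4 mm above it.
- wheel: Turning part: 124 mm round head with a painted board (top 103 mm up), knob and collar. Origin on its axis at table height, z up; the knob lies along its -y, exactly opposite the guide when its y is the stand's y. It starts 0.7 to 1.1 rad clockwise (from above) of that; stops at 1.45 rad clockwise and 0.75 anticlockwise. Bearing drag 1 to 2 N at the knob; stays where left.
- hub (a point): On the wheel's axis, level with the top of the flat aluminium collar ring (70 mm up, 12 mm thick, 67 to 103 mm from the axis). The collar has one through hole, 12 mm wide, 85 mm from the axis, opposite the knob to within 0.35 rad either way; that angle differs each time and is not measured. Turn the wheel anticlockwise 0.35 to 1.45 rad from its start to bring the hole under the guide.
- knob (a point): Half-way up the black upright knob of the wheel: a cylinder 20 mm across, 47 mm tall, from 98 to 145 mm above the table, 95 mm from the wheel's axis, on a crank arm 22 mm wide. It does not spin on its arm.
- pin_center (a point): Half-way up the loose steel index pin, on its axis, 42.5 mm above its tip; z points to its head. 85 mm long, about 90 g: shank 10 mm across, 40 mm long, tapered tip; flange 22 mm across, 4 mm thick (40 to 44 mm above the tip); head to grip 16 mm across (44 to 85 mm above the tip). Riding on the collar this point is 112.5 mm above the table, fully home 102.5 mm.
- pin_tip (a point): Lower tip of the pin, on its axis. It starts standing in its wooden block, flange on the block, tip 10 mm above the table. Let go in the guide with the hole not yet below, it rests on the collar, 70 mm up; when the hole comes below, it drops 10 mm by its own weight until the flange lies on the guide, and then it stops the wheel.
- holder: Fixed wooden block that parks the pin, 70 x 70 mm, 50 mm high, hole 13 mm wide in its middle; origin under its centre.
- jar: Bystander: squat paint jar, 56 mm wide, 65 mm tall, origin under its centre.
- squeeze: Bystander: white squeeze bottle, 60 mm wide, 160 mm tall, origin under its centre.
- cup: Bystander: white plastic cup, 72 mm wide, 90 mm tall, origin under its centre.
Not all that is in view belongs to the job. Of the things shaped like the part that bears pin_center, the bare steel one is meant.

How it is judged:
At the end, for the whole second after the job is handed in: The pin stands upright in the guide (within 4 mm and 0.12 rad) with its flange down on the guide block to within 2 mm, so that its shank is through the collar's hole; pin and wheel at rest (z of pin_center in the frame of guide between -0.002 and 0.0045 m and horizontal distance between pin_center and guide below 0.004 m and angle between pin_center's own z axis and vertical below 0.12 rad and linear speed of pin below 0.02 m/s and angular speed of wheel below 0.05 rad/s); the robot touches nothing.
It fails at once if the pin and the wheel's collar press on each other with more than 30 N (wheel forced against the pin, or pin rammed onto the collar) (contact force between pin and wheel above 30 N).
It fails at once if a bystander (jar, bottle, cup) is moved more than 30 mm (distance of any of jar, squeeze, cup from where it was at the start of the episode above 0.03 m).
It also fails if it takes over 72 s, if anything falls off the work surface, if the arm or the gripper's body presses on something with over 40 N, if the wrist force passes 120 N, or if a joint passes its speed limit or range.

## Working session

There is one attempt and no reset: what is moved stays moved. The work goes in short steps, Python scripts to look and compute and a tool call to move; the robot and the scene stay as the last step left them, time stands still between calls to the robot, and variables do not carry over. Pictures are saved under pics/ and viewed, and the job is handed in when it is done.

Besides the shell and the picture viewer there is one more tool, called after "Call:" by a JSON object that holds its "method" and its "body". apply_moves: Moves the arm, as the interface text tells. Its arguments: {"type":"object","properties":{"increments":{"type":"array"},"force":{"type":"number"}},"required":["increments"]}

```bash
mkdir -p pics; ls
python3 - <<'E'
from cell import r
import cv2
o=r.get_obs()
for k,v in o.items(): print(k,v)
for n in ["scene","top","wrist"]:
    f=r.grab_frame(n); cv2.imwrite(f"pics/{n}0.png",f[:,:,::-1])
    c=r.calibration(n); print(n,c)
    for t in ["pin_center","guide","knob","holder","stand","hub","jar","cup","squeeze"]:
        try: print(t,[(x["conf"],x["location"]) for x in r.look_for(n,t)])
        except Exception as e: print(t,e)
E
```

```text
pics
time_s 0.0
joint_pos [ 1.16041530e+00  3.00487373e-01  1.52161647e+00 -3.50960976e-06
  1.32070195e+00 -6.66182000e-02]
dq [ 0.00233282 -0.00103491 -0.0015552   0.00031867  0.00142686 -0.00146517]
joint_efforts [-3.17755046e-03 -5.43503380e+01 -3.61795664e+01 -1.24355629e-04
  3.98473014e-03 -3.21410209e-05]
eef_pos [0.18528164 0.51758901 0.23069742]
ee_rot [-3.14151529e+00  1.21067878e-03  1.22703442e+00]
wrist_force [-0.05235874 -0.00246323 -0.10888594]
ft_torque [-0.01106721 -0.0070895   0.01932033]
gripper_width 0.08549323353348422
scene {'fx': 444.6472034592594, 'fy': 444.6472034592594, 'cx': 252.2874739248442, 'cy': 190.35560297455876, 'rvec': array([ 1.03121283,  2.54791167, -0.89822638]), 'tvec': array([ 0.34198501, -0.26639119,  1.36555334])}
pin_center [(0.41, [216.4, 128.5])]
guide [(0.56, [240.2, 208.8])]
knob [(0.62, [233.5, 197.2])]
holder [(0.91, [200.8, 117.8])]
stand [(0.85, [235.7, 208.1])]
hub [(0.61, [230.7, 200.4])]
jar [(0.81, [156.2, 148.5])]
cup [(0.92, [322.8, 306.0])]
squeeze [(0.78, [390.9, 259.6])]
top {'fx': 495.5674667715197, 'fy': 495.5674667715197
[... 158 characters left out ...]
])}
pin_center [(0.58, [377.5, 201.2]), (0.21, [130.0, 153.6])]
guide [(0.86, [255.2, 169.2]), (0.28, [114.2, 234.8])]
knob [(0.55, [260.2, 172.3])]
holder [(0.69, [375.8, 236.2])]
stand [(0.7, [257.4, 169.4]), (0.7, [255.7, 172.9])]
hub [(0.75, [257.5, 169.5])]
jar [(0.85, [375.1, 169.3])]
cup [(0.9, [125.6, 156.5])]
squeeze [(0.81, [110.3, 232.9]), (0.3, [260.7, 173.7])]
wrist {'fx': 329.3011754298787, 'fy': 329.3011754298787, 'cx': 257.94094321723964, 'cy': 186.30639079724347, 'rvec': array([-2.34443173, -1.65260029, -0.2681413 ]), 'tvec': array([-0.55066136, -0.04167275,  0.3789556 ])}
pin_center []
guide []
knob []
holder []
stand []
hub []
jar []
cup []
squeeze [(0.68, [229.4, 342.2])]
```

View pics/top0.png

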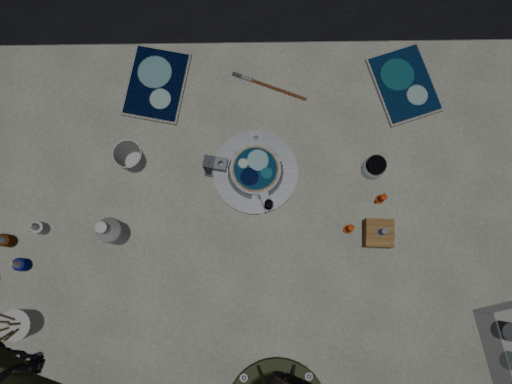

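View pics/scene0.png

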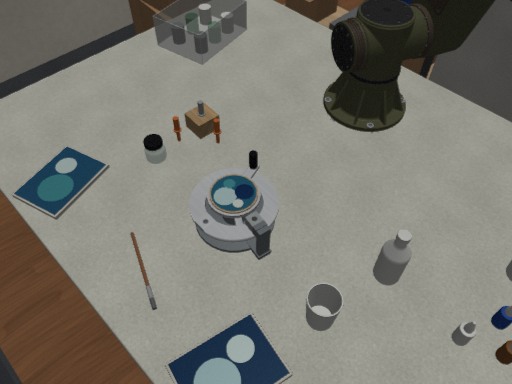

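View pics/wrist0.png

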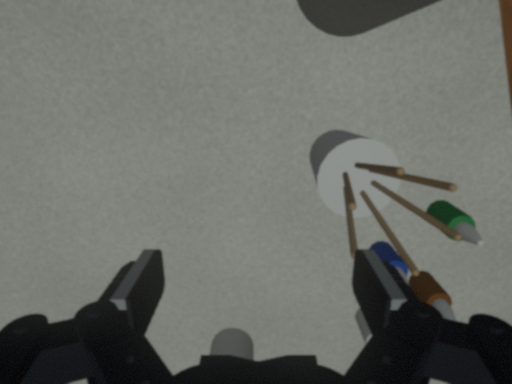

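Run:
```python
import cv2
a=cv2.imread('pics/top0.png')
cv2.imwrite('pics/top0_wheel.png',cv2.resize(a[95:245,180:340],None,fx=3.7,fy=3.7,interpolation=cv2.INTER_CUBIC))
cv2.imwrite('pics/top0_right.png',cv2.resize(a[130:270,320:440],None,fx=4,fy=4,interpolation=cv2.INTER_CUBIC))
b=cv2.imread('pics/scene0.png')
cv2.imwrite('pics/scene0_c.png',cv2.resize(b[60:280,130:330],None,fx=2.7,fy=2.7,interpolation=cv2.INTER_CUBIC))
```

```text
(no output)
```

View pics/top0_wheel.png

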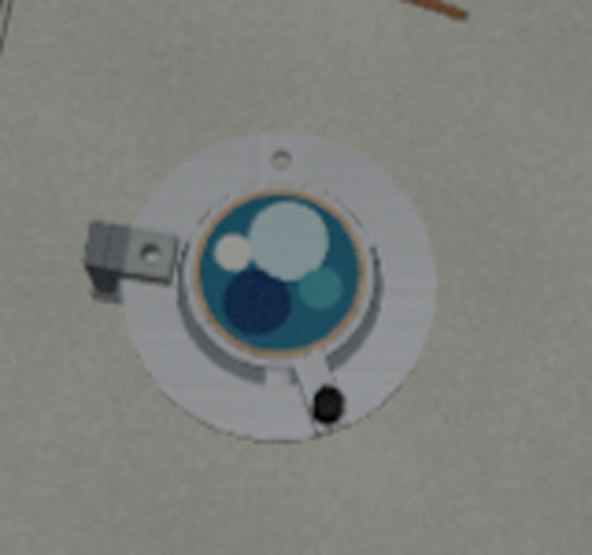

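View pics/top0_right.png

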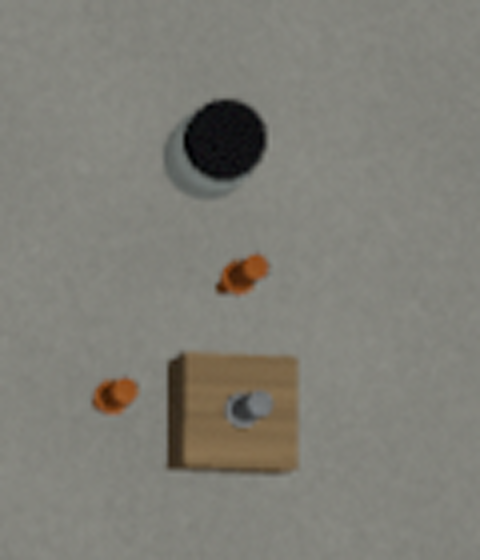

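View pics/scene0_c.png

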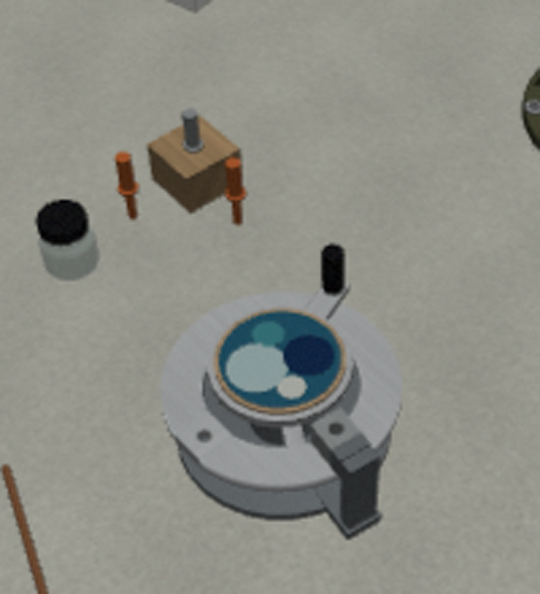

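Candidates for the pin in the top view are the orange ones at (381,198) and (349,228) and the bare steel one in the wooden block at (384,231). I choose the steel one; the crop shows it grey and standing in the block. The collar hole is visible at (256,138), the guide hole at (221,163) and the knob at (268,204).

```bash
cat > h.py <<'E'
import numpy as np, cv2
from cell import r
def K(c): return np.array([[c['fx'],0,c['cx']],[0,c['fy'],c['cy']],[0,0,1]])
def unproj(c,px,z):
    R=cv2.Rodrigues(np.array(c['rvec']))[0]; t=np.array(c['tvec'])
    d=R.T@np.linalg.inv(K(c))@np.array([px[0],px[1],1.]); o=-R.T@t
    return o+d*(z-o[2])/d[2]
def proj(c,P): return cv2.projectPoints(np.array([P],float),np.array(c['rvec']),np.array(c['tvec']),K(c),None)[0][0,0]
E
python3 - <<'E'
from h import *
ct=r.calibration('top');cs=r.calibration('scene')
T=dict(hole=((255.9,137.7),.07),guide=((220.8,163.1),.1),board=((255.7,168.5),.103),knob=((268.4,203.6),.145),pinhead=((384.5,230.75),.095),block=((380,232.8),.05),jar=((376,165),.065))
S=dict(hole=((205.6,221.5),.07),guide=((254.4,218.9),.1),board=((234,193),.103),knob=((253.3,152.6),.145),pinhead=((200.4,102.2),.095))
for k in T:
    print(k,unproj(ct,*T[k]).round(4), unproj(cs,*S[k]).round(4) if k in S else '')
for c in (ct,cs):
    R=cv2.Rodrigues(c['rvec'])[0]; print('cam',-R.T@c['tvec'])
w=r.calibration('wrist');R=cv2.Rodrigues(w['rvec'])[0]; print('wcam',-R.T@w['tvec'],R)
E
```

```text
hole [0.6588 0.0387 0.07  ] [0.6613 0.0399 0.07  ]
guide [0.5884 0.1244 0.1   ] [0.5919 0.1265 0.1   ]
board [0.5733 0.0408 0.103 ] [0.5765 0.044  0.103 ]
knob [0.4817 0.0137 0.145 ] [0.4845 0.0122 0.145 ]
pinhead [ 0.4196 -0.2622  0.095 ] [ 0.4226 -0.2606  0.095 ]
block [ 0.4186 -0.263   0.05  ] 
jar [ 0.586  -0.2584  0.065 ] 
cam [0.31700566 0.05346652 1.26402578]
cam [0.98542863 0.52669226 0.89676064]
wcam [0.10976384 0.54507424 0.37338611] [[ 0.33594334  0.94188161  0.00104692]
 [ 0.8938935  -0.31917718  0.31477029]
 [ 0.2968105  -0.10480914 -0.9491673 ]]
```

```bash
cat >> h.py <<'E'
def plan(target,yaw,n,grip,start=None,yaw0=None):
    """print rows (tool axes) for straight line; yaw in rad"""
    o=r.get_obs()
    p=np.array(o['eef_pos'] if start is None else start); y=o['ee_rot'][2] if yaw0 is None else yaw0
    d=(np.array(target)-p)/n; dy=(yaw-y)/n
    rows=[]
    for i in range(n):
        c,s=np.cos(y+i*dy),np.sin(y+i*dy)
        rows.append([round(float(d@[c,s,0]),4),round(float(d@[s,-c,0]),4),round(float(-d[2]),4),round(float(-np.degrees(dy)),2),grip])
    for i in range(0,n,8): print(str([rows[i:i+8]]).replace(' ',''))
    return rows
E
python3 -c "
from h import *
plan((0.421,-0.2615,0.18),-0.5,23,0.35)"
```

```text
[[[-0.0284,0.0211,0.0022,4.3,0.35],[-0.0268,0.0231,0.0022,4.3,0.35],[-0.025,0.0251,0.0022,4.3,0.35],[-0.023,0.0269,0.0022,4.3,0.35],[-0.0209,0.0285,0.0022,4.3,0.35],[-0.0187,0.03,0.0022,4.3,0.35],[-0.0164,0.0314,0.0022,4.3,0.35],[-0.014,0.0325,0.0022,4.3,0.35]]]
[[[-0.0116,0.0335,0.0022,4.3,0.35],[-0.009,0.0342,0.0022,4.3,0.35],[-0.0064,0.0348,0.0022,4.3,0.35],[-0.0038,0.0352,0.0022,4.3,0.35],[-0.0011,0.0354,0.0022,4.3,0.35],[0.0015,0.0354,0.0022,4.3,0.35],[0.0042,0.0352,0.0022,4.3,0.35],[0.0068,0.0347,0.0022,4.3,0.35]]]
[[[0.0094,0.0341,0.0022,4.3,0.35],[0.0119,0.0333,0.0022,4.3,0.35],[0.0144,0.0323,0.0022,4.3,0.35],[0.0168,0.0312,0.0022,4.3,0.35],[0.0191,0.0298,0.0022,4.3,0.35],[0.0212,0.0283,0.0022,4.3,0.35],[0.0233,0.0266,0.0022,4.3,0.35]]]
```

Call:
{"method": "apply_moves", "body": {"increments": [[[-0.028,0.021,0.002,4.3,0.35],[-0.027,0.023,0.002,4.3,0.35],[-0.025,0.025,0.002,4.3,0.35],[-0.023,0.027,0.002,4.3,0.35],[-0.021,0.029,0.002,4.3,0.35],[-0.019,0.03,0.002,4.3,0.35],[-0.016,0.031,0.002,4.3,0.35],[-0.014,0.033,0.002,4.3,0.35]]], "force": 30}}

```text
time_s: 2.17
eef_pos: [0.2678, 0.2453, 0.2153]
ee_rot: [3.142, -0.001, 0.623]
wrist_force: [1.2, 1.1, 0.2]
gripper_width: 0.0555
```

Call:
{"method": "apply_moves", "body": {"increments": [[[-0.012,0.034,0.002,4.3,0.35],[-0.009,0.034,0.002,4.3,0.35],[-0.006,0.035,0.002,4.3,0.35],[-0.004,0.035,0.002,4.3,0.35],[-0.001,0.035,0.002,4.3,0.35],[0.002,0.035,0.002,4.3,0.35],[0.004,0.035,0.002,4.3,0.35],[0.007,0.035,0.002,4.3,0.35]]]}}

```text
time_s: 2.83
eef_pos: [0.3505, -0.0257, 0.1995]
ee_rot: [3.141, -0.001, 0.022]
wrist_force: [1.6, 1.1, 0.8]
gripper_width: 0.0558
```

Call:
{"method": "apply_moves", "body": {"increments": [[[0.009,0.034,0.002,4.3,0.35],[0.012,0.033,0.002,4.3,0.35],[0.014,0.032,0.002,4.3,0.35],[0.017,0.031,0.002,4.3,0.35],[0.019,0.03,0.002,4.3,0.35],[0.021,0.028,0.002,4.3,0.35],[0.023,0.027,0.002,4.3,0.35],[0,0,0,0,0.35]]]}}

```text
time_s: 3.5
eef_pos: [0.4219, -0.2644, 0.1845]
ee_rot: [3.141, -0.0, -0.507]
wrist_force: [1.1, 0.3, -0.6]
gripper_width: 0.0551
```

Run:
```python
from h import *
o=r.get_obs();print(o['eef_pos'],o['ee_rot'],o['gripper_width'],o['time_s'])
f=r.grab_frame('wrist');cv2.imwrite('pics/w1.png',f[:,:,::-1])
c=r.calibration('wrist')
print(r.look_for('wrist','pin_center'),proj(c,(0.421,-0.2615,.095)))
```

```text
[ 0.42191093 -0.26438125  0.18451607] [ 3.14101901e+00 -6.63307599e-05 -5.06869776e-01] 0.05513556783049627 3.5
[{'location': [219.0, 86.3], 'conf': 0.95}, {'location': [349.8, 130.3], 'conf': 0.87}] [256.5595552  191.71881045]
```

View pics/w1.png

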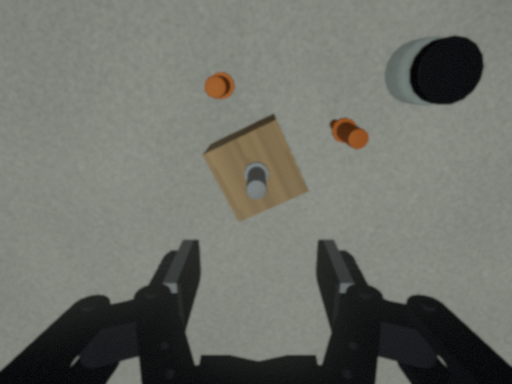

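The wrist image shows the steel pin in the block with its head at about (257,189). The orange pins are at (219,86) and (350,130), clear of the fingers.

Run:
```python
from h import *
c=r.calibration('wrist')
f=cv2.imread('pics/w1.png');cv2.imwrite('pics/w1c.png',cv2.resize(f[140:230,200:320],None,fx=5,fy=5,interpolation=cv2.INTER_CUBIC))
print(unproj(c,(257,189),.095))
plan((0.4212,-0.2615,0.064),-0.507,8,.35)
```

```text
[ 0.4220446  -0.25836919  0.095     ]
[[[0.0001,0.0001,0.0151,0.05,0.35],[0.0001,0.0001,0.0151,0.05,0.35],[0.0001,0.0001,0.0151,0.05,0.35],[0.0001,0.0001,0.0151,0.05,0.35],[0.0001,0.0001,0.0151,0.05,0.35],[0.0001,0.0001,0.0151,0.05,0.35],[0.0001,0.0001,0.0151,0.05,0.35],[0.0001,0.0001,0.0151,0.05,0.35]]]
```

View pics/w1c.png

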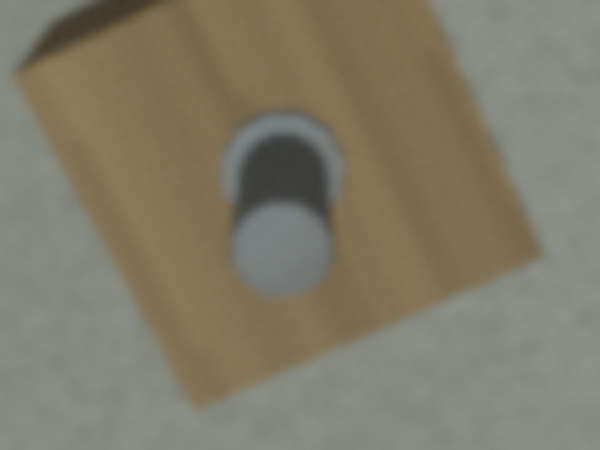

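Call:
{"method": "apply_moves", "body": {"increments": [[[-0.002,-0.003,0.015,0,0.35],[0,0,0.015,0,0.35],[0,0,0.02,0,0.35],[0,0,0.02,0,0.35],[0,0,0.02,0,0.35],[0,0,0.015,0,0.35],[0,0,0.015,0,0.35],[0,0,0,0,0.35]]]}}

```text
time_s: 4.27
eef_pos: [0.4199, -0.2547, 0.0633]
ee_rot: [-3.141, 0.004, -0.497]
wrist_force: [0.2, 0.5, -0.3]
gripper_width: 0.0552
```

Run:
```python
from h import *
f=r.grab_frame('wrist');cv2.imwrite('pics/w2.png',f[:,:,::-1])
o=r.get_obs();print(o['eef_pos'],o['ee_rot'],o['wrist_force'])
```

```text
[ 0.42054476 -0.25521568  0.06479842] [-3.14126895e+00  2.07701591e-03 -4.97512866e-01] [-0.28163639  0.08029134  0.65869964]
```

View pics/w2.png

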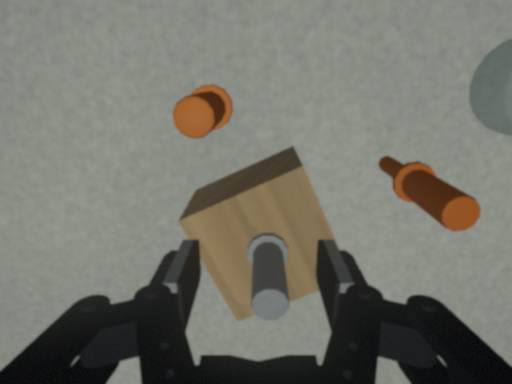

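The pin head is at (270,304) and the fingers' midline is at column 258, so the tool has to go about 3 mm along +x and 4 mm along +y.

Call:
{"method": "apply_moves", "body": {"increments": [[[0.003,0.004,0.001,0,0.35],[0,0,0,0,0.35],[0,0,0,0,0.35]]]}}

```text
time_s: 4.57
eef_pos: [0.4221, -0.2617, 0.0653]
ee_rot: [3.141, -0.002, -0.499]
wrist_force: [0.5, 0.9, 0.7]
gripper_width: 0.0553
```

Run:
```python
from h import *
f=r.grab_frame('wrist');cv2.imwrite('pics/w3.png',f[:,:,::-1])
o=r.get_obs();print(o['eef_pos'],o['ee_rot'],o['wrist_force'])
c=r.calibration('wrist')
R=cv2.Rodrigues(o['ee_rot'])[0]
from scipy.spatial.transform import Rotation as Ro
R=Ro.from_euler('xyz',o['ee_rot']).as_matrix()
# where does grasp axis at height .095 project
p=np.array(o['eef_pos']);print(proj(c,[p[0],p[1],.095]),proj(c,(p+R@[0,.005,0])[:2].tolist()+[.095]))
```

```text
[ 0.4220072  -0.26158164  0.06507809] [ 3.14144803e+00 -1.26188762e-03 -4.99150616e-01] [ 0.44840888 -0.78488991 -0.26504474]
[256.46300238 290.74826892] [256.46550061 301.21620169]
```

View pics/w3.png

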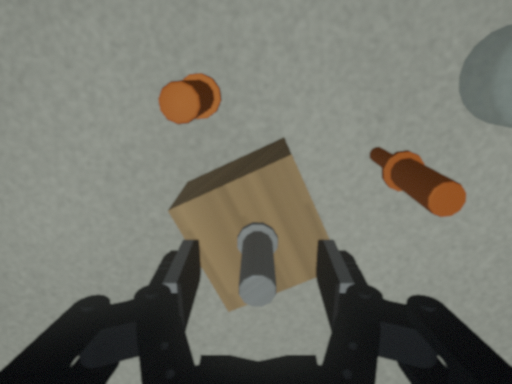

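The pin head at (257,290) is within a pixel of where the grasp axis projects, so I close.

Call:
{"method": "apply_moves", "body": {"increments": [[[0,0,0,0,1],[0,0,0,0,1],[0,0,0,0,1],[0,0,0,0,1],[0,0,0,0,1],[0,0,0,0,1]]], "force": 50}}

```text
time_s: 5.12
eef_pos: [0.4218, -0.2614, 0.0645]
ee_rot: [3.142, -0.0, -0.499]
wrist_force: [-1.2, 1.4, 6.6]
gripper_width: 0.0147
```

Run:
```python
from h import *
f=r.grab_frame('wrist');cv2.imwrite('pics/w4.png',f[:,:,::-1])
o=r.get_obs();print(o['eef_pos'],o['ee_rot'],o['wrist_force'],o['gripper_width'])
```

```text
[ 0.42185862 -0.26144777  0.06455728] [ 3.14155910e+00 -4.03320375e-04 -4.99150173e-01] [-1.000164    0.43977138  5.18143381] 0.014593897467118904
```

View pics/w4.png

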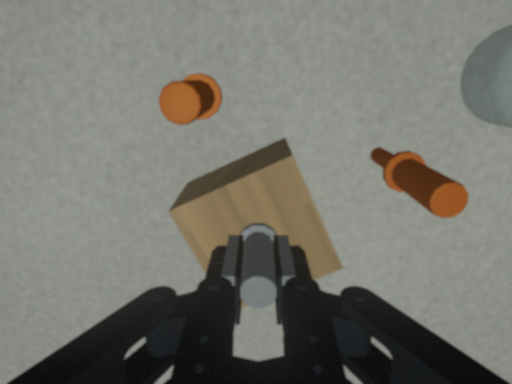

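Call:
{"method": "apply_moves", "body": {"increments": [[[0,0,-0.01,0,1],[0,0,-0.015,0,1],[0,0,-0.02,0,1],[0,0,-0.025,0,1],[0,0,-0.025,0,1],[0,0,-0.025,0,1],[0,0,-0.02,0,1],[0,0,0,0,1]]]}}

```text
time_s: 5.83
eef_pos: [0.4227, -0.2621, 0.2087]
ee_rot: [3.141, -0.006, -0.499]
wrist_force: [0.6, -0.2, 0.7]
gripper_width: 0.015
```

Run:
```python
from h import *
f=r.grab_frame('wrist');cv2.imwrite('pics/w5.png',f[:,:,::-1])
o=r.get_obs();print(o['eef_pos'],o['ee_rot'],o['wrist_force'],o['gripper_width'])
c=r.calibration('wrist')
p=o['eef_pos'];print([proj(c,[p[0],p[1],p[2]+d]) for d in (.03,-.0146,-.0546)])
cv2.imwrite('pics/w5c.png',cv2.resize(f[150:384,180:340,::-1],None,fx=2.5,fy=2.5,interpolation=cv2.INTER_CUBIC))
plan((0.590,.1255,.2),-.499,14,1)
```

```text
[ 0.42218155 -0.26169236  0.2063189 ] [ 3.14111624 -0.00353152 -0.49911391] [-0.53388719  0.08051915 -1.98811591] 0.014482963753828858
[array([256.69472549, 290.98334835]), array([256.74783739, 239.04217068]), array([256.77745037, 210.08193264])]
[[[-0.0027,-0.03,0.0005,-0.0,1],[-0.0027,-0.03,0.0005,-0.0,1],[-0.0027,-0.03,0.0005,-0.0,1],[-0.0027,-0.03,0.0005,-0.0,1],[-0.0027,-0.03,0.0005,-0.0,1],[-0.0027,-0.03,0.0005,-0.0,1],[-0.0027,-0.03,0.0005,-0.0,1],[-0.0027,-0.03,0.0005,-0.0,1]]]
[[[-0.0027,-0.03,0.0005,-0.0,1],[-0.0027,-0.03,0.0005,-0.0,1],[-0.0027,-0.03,0.0005,-0.0,1],[-0.0027,-0.03,0.0005,-0.0,1],[-0.0027,-0.03,0.0005,-0.0,1],[-0.0027,-0.03,0.0005,-0.0,1]]]
```

View pics/w5c.png

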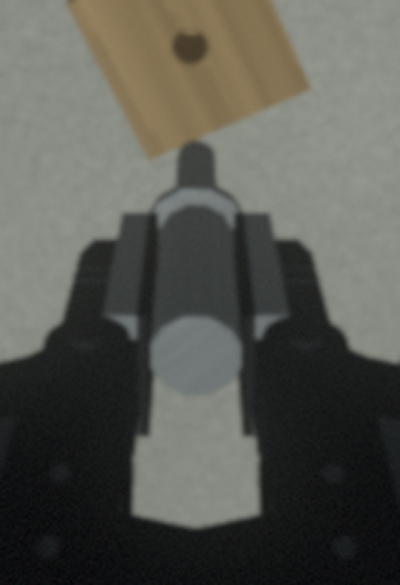

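The pin is held upright, with its head at (258,292) and tip at (258,208). I carry it to the guide.

Call:
{"method": "apply_moves", "body": {"increments": [[[-0.003,-0.02,0,0,1],[-0.003,-0.03,0,0,1],[-0.003,-0.035,0,0,1],[-0.003,-0.035,0,0,1],[-0.003,-0.035,0,0,1],[-0.003,-0.035,0,0,1],[-0.003,-0.035,0,0,1],[-0.003,-0.035,0,0,1]]]}}

```text
time_s: 6.55
eef_pos: [0.525, -0.0198, 0.2031]
ee_rot: [3.141, 0.002, -0.499]
wrist_force: [1.0, -1.5, -1.2]
gripper_width: 0.0143
```

Call:
{"method": "apply_moves", "body": {"increments": [[[-0.003,-0.035,0,0,1],[-0.003,-0.035,0,0,1],[-0.003,-0.035,0,0,1],[-0.003,-0.035,0,0,1],[-0.002,-0.02,0,0,1],[0,0,0,0,1],[0,0,0,0,1]]]}}

```text
time_s: 7.13
eef_pos: [0.5889, 0.1263, 0.2026]
ee_rot: [3.14, 0.002, -0.498]
wrist_force: [-0.2, -0.9, -0.3]
gripper_width: 0.0145
```

```bash
cat > look.py <<'E'
import sys
from h import *
n=sys.argv[1]; h=float(sys.argv[2]) if len(sys.argv)>2 else .0546
f=r.grab_frame('wrist');cv2.imwrite(f'pics/{n}.png',f[:,:,::-1])
o=r.get_obs();print(o['time_s'],o['eef_pos'].round(4),o['ee_rot'].round(4),o['wrist_force'].round(2),o['gripper_width'].round(4))
c=r.calibration('wrist')
p=o['eef_pos'];print('tip',proj(c,[p[0],p[1],p[2]-h]),'guide under TCP',proj(c,[p[0],p[1],.1]),'est guide',proj(c,[.590,.1255,.1]))
y=o['ee_rot'][2]
for d in ([np.cos(y),np.sin(y)],[np.sin(y),-np.cos(y)]):
    print('per mm',proj(c,[p[0]+d[0]*.001,p[1]+d[1]*.001,.1])-proj(c,[p[0],p[1],.1]))
cv2.imwrite(f'pics/{n}c.png',cv2.resize(f[130:310,180:340,::-1],None,fx=3.3,fy=3.3,interpolation=cv2.INTER_CUBIC))
E
python3 look.py w6
```

```text
Traceback (most recent call last):
  File "look.py", line 5, in <module>
    o=r.get_obs();print(o['time_s'],o['eef_pos'].round(4),o['ee_rot'].round(4),o['wrist_force'].round(2),o['gripper_width'].round(4))
                                                                                                         ^^^^^^^^^^^^^^^^^^^^^^^^
AttributeError: 'float' object has no attribute 'round'
```

View pics/w6.png

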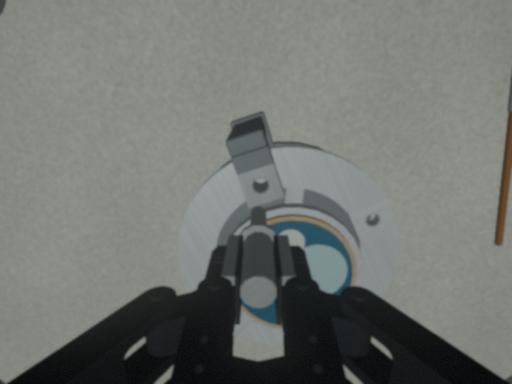

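```bash
sed -i "s/o\['gripper_width'\].round(4)/round(o['gripper_width'],4)/" look.py; python3 look.py w6
```

```text
7.2333 [0.5889 0.1249 0.2034] [ 3.1405e+00  1.2000e-03 -4.9950e-01] [-0.31 -0.32 -1.12] 0.0144
tip [257.14898728 210.01031146] guide under TCP [257.39937533 186.16976587] est guide [258.2515448  184.91665215]
per mm [1.27347159 0.00215758]
per mm [-8.74079723e-04  1.20721929e+00]
```

View pics/w6c.png

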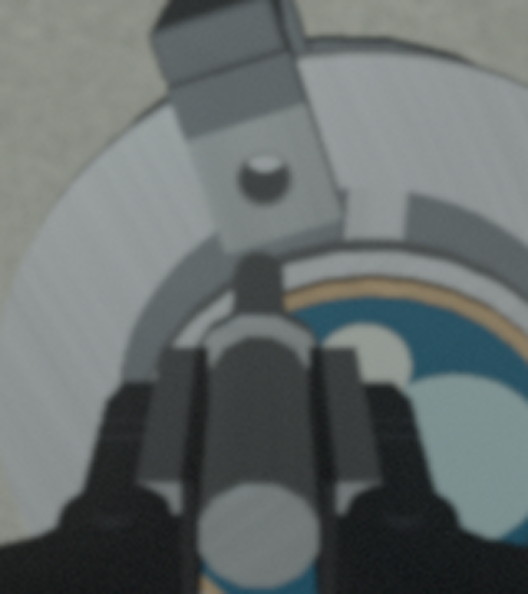

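The guide hole is at about (260,184). The pin axis would meet that height at about (258.8,185.8), so I correct +1 mm in x and −1.5 mm in y and come down.

Call:
{"method": "apply_moves", "body": {"increments": [[[0.001,-0.0015,0.01,0,1],[0,0,0.01,0,1],[0,0,0.01,0,1],[0,0,0.008,0,1],[0,0,0,0,1],[0,0,0,0,1]]]}}

```text
time_s: 7.73
eef_pos: [0.5908, 0.1262, 0.1657]
ee_rot: [3.141, 0.001, -0.499]
wrist_force: [-0.1, 0.0, -0.9]
gripper_width: 0.0142
```

```bash
python3 look.py w7
```

```text
7.7833 [0.5911 0.1263 0.1663] [ 3.1416  0.     -0.4993] [ 0.19 -0.39 -1.06] 0.0146
tip [257.07048964 210.12910092] guide under TCP [257.12341887 203.51192322] est guide [256.33000147 205.1957796 ]
per mm [1.47391907 0.00196244]
per mm [-6.34783233e-04  1.37313286e+00]
```

View pics/w7c.png

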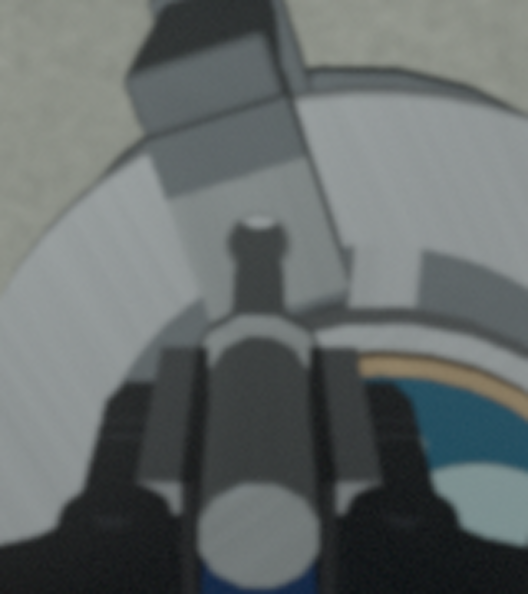

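The pin sits over the hole (hole centre about (258.5,203.3)), aligned to within about 0.3 mm. I lower it gently.

Call:
{"method": "apply_moves", "body": {"increments": [[[0,0,0.004,0,1],[0,0,0.004,0,1],[0,0,0.004,0,1],[0,0,0.002,0,1],[0,0,0.002,0,1],[0,0,0.002,0,1],[0,0,0,0,1]]]}}

```text
time_s: 8.37
eef_pos: [0.5909, 0.1264, 0.1479]
ee_rot: [3.141, 0.0, -0.499]
wrist_force: [0.2, 0.1, -1.1]
gripper_width: 0.0148
```

```bash
python3 look.py w8
```

```text
8.4167 [0.591  0.1264 0.1481] [ 3.1414e+00  2.0000e-04 -4.9910e-01] [-0.66  0.57 -0.87] 0.0149
tip [257.0770457  210.09345714] guide under TCP [257.04344744 214.06165532] est guide [256.40560955 215.90734011]
per mm [1.59755464 0.00226122]
per mm [-5.67384101e-04  1.47198532e+00]
```

View pics/w8c.png

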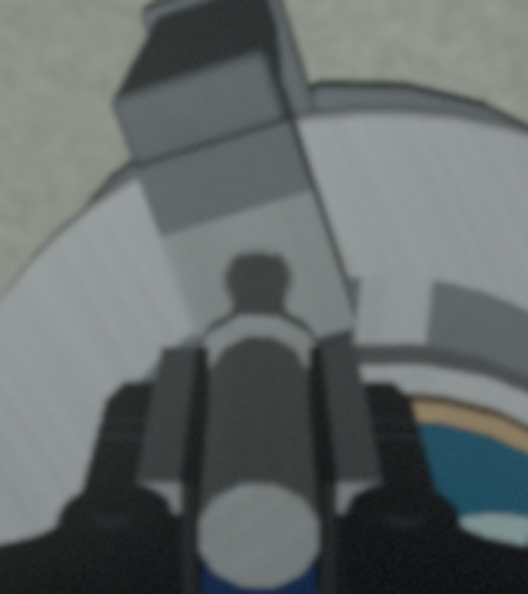

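The tip is 6.5 mm inside the guide and there is no contact force.

Call:
{"method": "apply_moves", "body": {"increments": [[[0,0,0.003,0,1],[0,0,0.003,0,1],[0,0,0.003,0,1],[0,0,0.003,0,1],[0,0,0.003,0,1],[0,0,0.002,0,1],[0,0,0.002,0,1],[0,0,0,0,1]]]}}

```text
time_s: 9.08
eef_pos: [0.5909, 0.1264, 0.1288]
ee_rot: [3.141, 0.0, -0.499]
wrist_force: [0.1, -0.6, -0.9]
gripper_width: 0.0144
```

```bash
python3 look.py w9
```

```text
9.1333 [0.591  0.1264 0.1291] [ 3.1414e+00  2.0000e-04 -4.9910e-01] [-0.43 -0.83 -0.57] 0.0146
tip [257.10635196 210.08498926] guide under TCP [256.96321487 227.18564788] est guide [256.25124363 229.17965396]
per mm [1.75110999 0.00252337]
per mm [-4.71918732e-04  1.59130463e+00]
```

View pics/w9c.png

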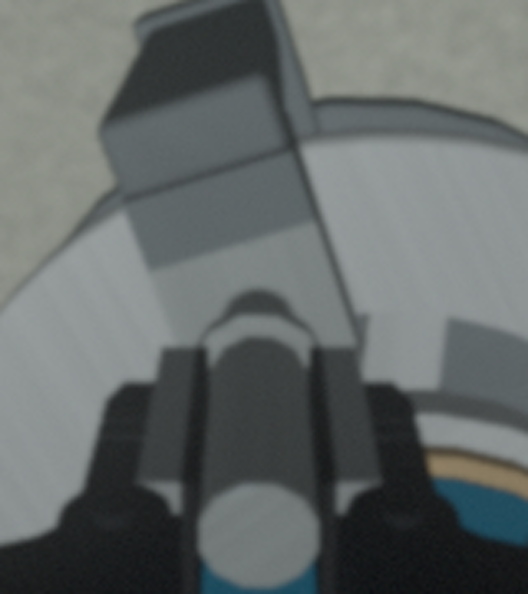

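Call:
{"method": "apply_moves", "body": {"increments": [[[0,0,0.002,0,1],[0,0,0.0015,0,1],[0,0,0,0,1],[0,0,0,0,0.5],[0,0,0,0,0.5],[0,0,0,0,0.5],[0,0,0,0,0.5]]]}}

```text
time_s: 9.72
eef_pos: [0.5911, 0.1264, 0.126]
ee_rot: [-3.141, -0.0, -0.499]
wrist_force: [0.5, -0.4, 0.7]
gripper_width: 0.0428
```

```bash
python3 look.py w10
```

```text
9.7667 [0.5911 0.1264 0.1259] [-3.1414e+00 -2.0000e-04 -4.9910e-01] [-0.35  0.65 -1.03] 0.0428
tip [257.07221888 210.11567883] guide under TCP [256.92564695 229.64527441] est guide [256.03431068 231.77877829]
per mm [1.7795891  0.00220683]
per mm [-3.89736624e-04  1.61322837e+00]
```

View pics/w10.png

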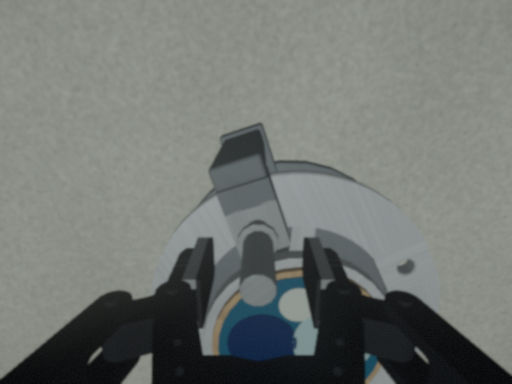

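The pin stands released in the guide. I raise the tool and go to the knob.

Call:
{"method": "apply_moves", "body": {"increments": [[[0,0,-0.01,0,0.5],[0,0,-0.015,0,0.5],[0,0,-0.02,0,0.45],[0,0,-0.02,0,0.45],[0,0,-0.01,0,0.4],[0,0,0,0,0.4],[0,0,0,0,0.4]]]}}

```text
time_s: 10.35
eef_pos: [0.591, 0.1264, 0.2008]
ee_rot: [-3.141, -0.0, -0.499]
wrist_force: [-0.3, -0.3, -1.0]
gripper_width: 0.0509
```

Run:
```python
from h import *
o=r.get_obs();print(o['eef_pos'],o['wrist_force'])
plan((.484,.014,.19),-1.257,8,.4)
```

```text
[0.59097985 0.12639877 0.20077239] [-0.31713887 -0.27853436 -1.0311131 ]
[[[-0.005,0.0187,0.0013,5.43,0.4],[-0.0032,0.0191,0.0013,5.43,0.4],[-0.0014,0.0193,0.0013,5.43,0.4],[0.0004,0.0194,0.0013,5.43,0.4],[0.0023,0.0193,0.0013,5.43,0.4],[0.0041,0.019,0.0013,5.43,0.4],[0.0059,0.0185,0.0013,5.43,0.4],[0.0076,0.0179,0.0013,5.43,0.4]]]
```

Call:
{"method": "apply_moves", "body": {"increments": [[[-0.005,0.019,0,5.4,0.4],[-0.003,0.019,0,5.4,0.4],[-0.0015,0.019,0,5.4,0.4],[0.0005,0.019,0,5.4,0.4],[0.0025,0.019,0.001,5.4,0.4],[0.004,0.019,0.002,5.4,0.4],[0.006,0.0185,0.003,5.4,0.4],[0.0075,0.018,0.003,5.4,0.4]]]}}

```text
time_s: 11.02
eef_pos: [0.4837, 0.0135, 0.1903]
ee_rot: [3.14, 0.001, -1.258]
wrist_force: [1.0, -0.3, 0.2]
gripper_width: 0.0512
```

Call:
{"method": "apply_moves", "body": {"increments": [[[0,0,0,0,0.4],[0,0,0,0,0.4]]]}}

```text
time_s: 11.18
eef_pos: [0.4844, 0.0137, 0.1909]
ee_rot: [3.14, 0.001, -1.253]
wrist_force: [0.2, -0.4, 0.4]
gripper_width: 0.0513
```

Run:
```python
from h import *
f=r.grab_frame('wrist');cv2.imwrite('pics/w11.png',f[:,:,::-1])
o=r.get_obs();print(o['time_s'],o['eef_pos'],o['ee_rot'])
c=r.calibration('wrist');p=o['eef_pos']
print('knob top under TCP',proj(c,[p[0],p[1],.145]),'est',proj(c,[.484,.014,.145]))
f=r.grab_frame('top');cv2.imwrite('pics/top1.png',f[:,:,::-1])
cv2.imwrite('pics/top1c.png',cv2.resize(f[95:245,180:340,::-1],None,fx=3.7,fy=3.7,interpolation=cv2.INTER_CUBIC))
```

```text
11.2333 [0.4849311  0.01411144 0.19117249] [ 3.14074296e+00  4.32695304e-04 -1.25188671e+00]
knob top under TCP [257.79089977 215.50002934] est [257.48995733 216.86128291]
```

View pics/w11.png

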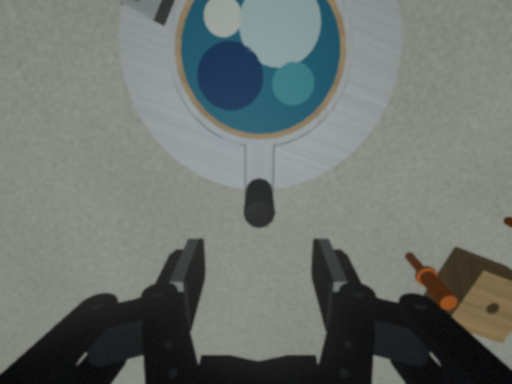

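View pics/top1c.png

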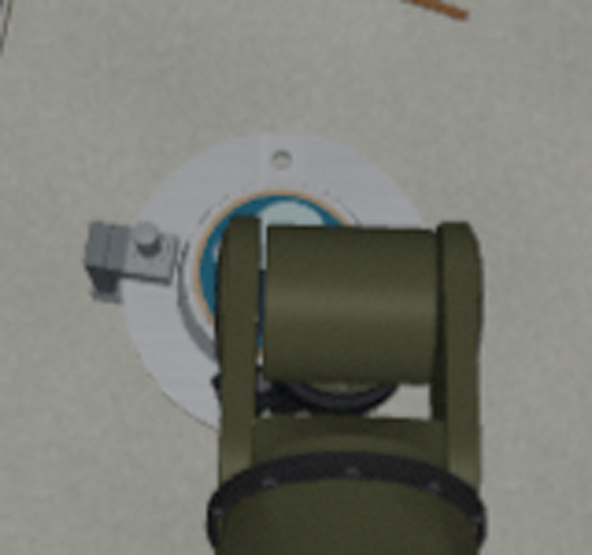

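The knob's top is at (258.5,213.5), within about 1 mm of the grasp axis, and the jaws lie along the tangent. The pin stands in the guide in the top view. I lower and cage the knob loosely (about 23 mm opening).

Call:
{"method": "apply_moves", "body": {"increments": [[[0,-0.001,0.012,0,0.4],[0,0,0.015,0,0.4],[0,0,0.015,0,0.4],[0,0,0.015,0,0.4],[0,0,0.015,0,0.4],[0,0,0,0,0.73],[0,0,0,0,0.73],[0,0,0,0,0.73]]]}}

```text
time_s: 11.95
eef_pos: [0.4865, 0.0147, 0.1205]
ee_rot: [-3.141, -0.0, -1.252]
wrist_force: [-0.3, 0.5, 0.5]
gripper_width: 0.0231
```

Run:
```python
from h import *
f=r.grab_frame('wrist');cv2.imwrite('pics/w12.png',f[:,:,::-1])
o=r.get_obs();print(o['time_s'],o['eef_pos'],o['ee_rot'],o['wrist_force'],o['gripper_width'])
```

```text
12.0 [0.48652587 0.01458738 0.120659  ] [-3.14041719e+00 -4.24336409e-04 -1.25240559e+00] [0.41621744 0.01058153 0.25347232] 0.0229915721948701
```

View pics/w12.png

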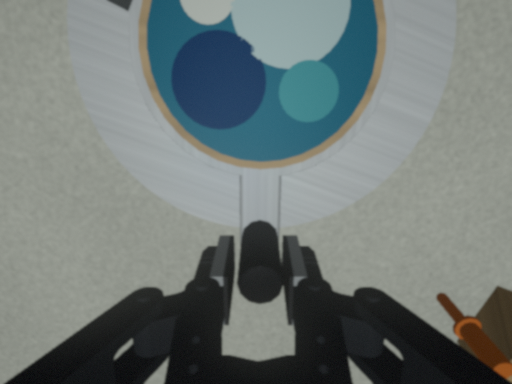

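Call:
{"method": "apply_moves", "body": {"increments": [[[0.002,0,0,-1.2,0.73],[0.003,-0.0001,0,-1.8,0.73],[0.0047,-0.0001,0,-2.86,0.73],[0.0047,-0.0001,0,-2.86,0.73],[0.0047,-0.0001,0,-2.86,0.73],[0.0047,-0.0001,0,-2.86,0.73],[0.0047,-0.0001,0,-2.86,0.73]]]}}

```text
time_s: 12.58
eef_pos: [0.499, -0.0112, 0.1205]
ee_rot: [-3.141, -0.0, -0.947]
wrist_force: [-1.8, 1.8, 1.8]
gripper_width: 0.0229
```

```bash
cat > arc.py <<'E'
from h import *
import sys
f=r.grab_frame('wrist')
if len(sys.argv)>1: cv2.imwrite(f'pics/{sys.argv[1]}.png',f[:,:,::-1])
o=r.get_obs();p=o['eef_pos'];v=p[:2]-np.array([.576,.0434])
a=np.arctan2(v[1],v[0]);y=o['ee_rot'][2]
F=o['wrist_force']
print('t',round(o['time_s'],2),'z',round(p[2],4),'rad',np.hypot(*v).round(4),'tcp turned',round(a-np.radians(-162.4),3),'yaw turned',round(y+1.264,3),'Ftan',round(F[0]*np.cos(y)+F[1]*np.sin(y),2),'Frad_out',round(F[0]*np.sin(y)-F[1]*np.cos(y),2),'Fz',F[2].round(2))
E
python3 arc.py w13
```

```text
t 12.63 z 0.1205 rad 0.0944 tcp turned 0.317 yaw turned 0.32 Ftan 0.38 Frad_out 0.74 Fz -0.21
```

View pics/w13.png

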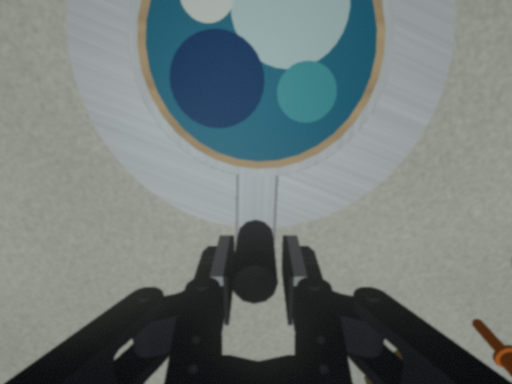

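The wheel follows, with the knob against the trailing (left) finger at (256,284).

Call:
{"method": "apply_moves", "body": {"increments": [[[0.0047,-0.0001,0,-2.86,0.73],[0.0047,-0.0001,0,-2.86,0.73],[0.0047,-0.0001,0,-2.86,0.73],[0.0047,-0.0001,0,-2.86,0.73],[0.0047,-0.0001,0,-2.86,0.73],[0.0047,-0.0001,0,-2.86,0.73],[0.0047,-0.0001,0,-2.86,0.73],[0.0047,-0.0001,0,-2.86,0.73]]]}}

```text
time_s: 13.3
eef_pos: [0.526, -0.0367, 0.1203]
ee_rot: [-3.142, -0.0, -0.55]
wrist_force: [-1.9, -0.1, 1.8]
gripper_width: 0.0228
```

```bash
python3 arc.py w14
```

```text
t 13.35 z 0.1203 rad 0.0945 tcp turned 0.714 yaw turned 0.718 Ftan 0.36 Frad_out 0.33 Fz -0.03
```

Call:
{"method": "apply_moves", "body": {"increments": [[[0.0047,-0.0001,0,-2.86,0.73],[0.0047,-0.0001,0,-2.86,0.73],[0.0047,-0.0001,0,-2.86,0.73],[0.0047,-0.0001,0,-2.86,0.73],[0.0047,-0.0001,0,-2.86,0.73],[0.0047,-0.0001,0,-2.86,0.73],[0.0047,-0.0001,0,-2.86,0.73],[0.0047,-0.0001,0,-2.86,0.73]]]}}

```text
time_s: 14.02
eef_pos: [0.561, -0.0497, 0.1202]
ee_rot: [3.141, -0.0, -0.152]
wrist_force: [-2.6, -0.7, 1.3]
gripper_width: 0.0232
```

```bash
python3 arc.py w15
python3 - <<'E'
from h import *
for n,s in (('scene',(150,150,330,290)),('top',(180,95,340,245))):
    f=r.grab_frame(n);cv2.imwrite(f'pics/{n}2.png',f[:,:,::-1]);x0,y0,x1,y1=s
    cv2.imwrite(f'pics/{n}2c.png',cv2.resize(f[y0:y1,x0:x1,::-1],None,fx=3.7,fy=3.7,interpolation=cv2.INTER_CUBIC))
E
```

```text
t 14.07 z 0.1202 rad 0.0943 tcp turned 1.111 yaw turned 1.116 Ftan 0.64 Frad_out 0.16 Fz -0.31
```

View pics/scene2c.png

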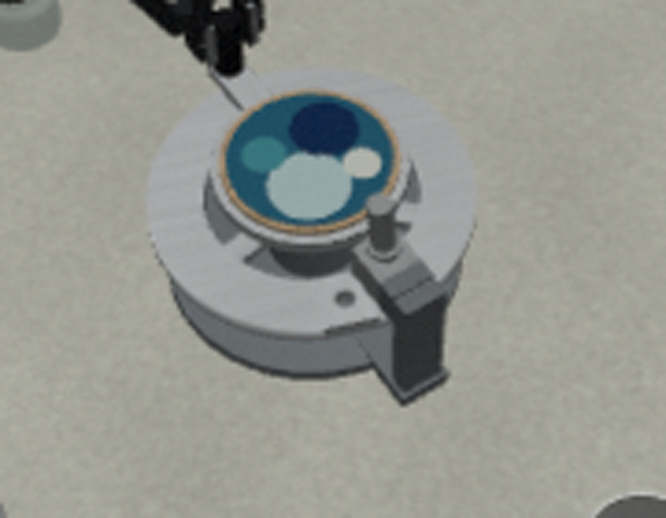

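View pics/top2c.png

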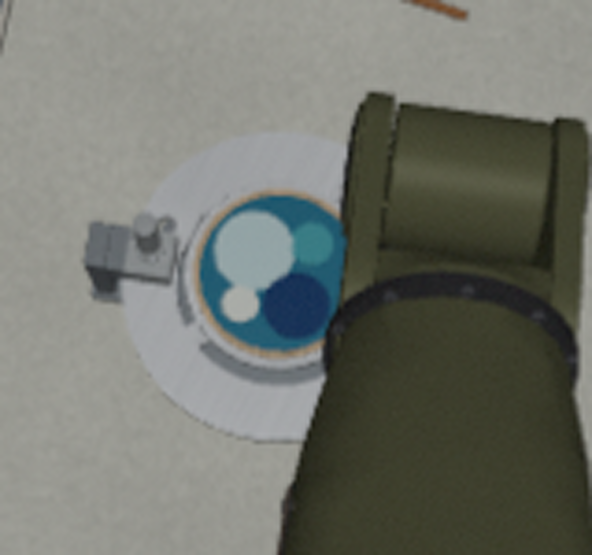

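View pics/w15.png

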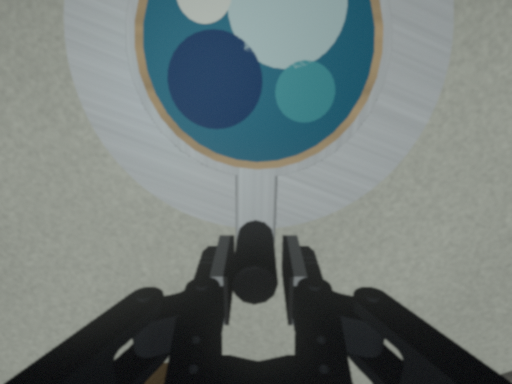

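In the scene view the collar hole is at (243,230.5), just short of the guide block, and the pin still rides high.

Run:
```python
from h import *
c=r.calibration('scene');h=unproj(c,(243.2,230.5),.07);b=np.array([.5765,.044,0]);g=np.array([.5919,.1265,0])
a=lambda v:np.arctan2(v[1],v[0])
print(h,a(g-b)-a(h-b))
c=r.calibration('top');h=unproj(c,(180+167/3.7,95+224/3.7),.07);b=np.array([.5733,.0408,0]);g=np.array([.5884,.1244,0])
print(h,a(g-b)-a(h-b))
for n,P in (('scene',(.591,.1264)),): 
    c=r.calibration(n);print([proj(c,[*P,z]) for z in (.155,.145)])
```

```text
[0.61698857 0.11668217 0.07      ] 0.3237071215532745
[0.6143858  0.11542065 0.07      ] 0.32460501280111576
[array([254.7693787, 203.447286 ]), array([254.74981943, 206.31114345])]
```

Call:
{"method": "apply_moves", "body": {"increments": [[[0.0042,-0.0001,0,-2.6,0.73],[0.0042,-0.0001,0,-2.6,0.73],[0.0042,-0.0001,0,-2.6,0.73],[0.0034,-0.0001,0,-2.0,0.73],[0.002,0,0,-1.2,0.73],[0.002,0,0,-1.2,0.73]]]}}

```text
time_s: 14.67
eef_pos: [0.5807, -0.0505, 0.1199]
ee_rot: [3.142, 0.0, 0.06]
wrist_force: [-1.7, -0.6, 1.9]
gripper_width: 0.0232
```

Call:
{"method": "apply_moves", "body": {"increments": [[[0.001,0,0,-0.6,0.73],[0.001,0,0,-0.6,0.73],[0.001,0,0,-0.6,0.73]]]}}

```text
time_s: 14.92
eef_pos: [0.5839, -0.0502, 0.1199]
ee_rot: [-3.142, -0.0, 0.092]
wrist_force: [-2.6, 0.8, 1.2]
gripper_width: 0.0228
```

```bash
cat > sc.py <<'E'
import sys
from h import *
f=r.grab_frame('scene');n=sys.argv[1]
cv2.imwrite(f'pics/{n}.png',cv2.resize(f[180:270,210:310,::-1],None,fx=5,fy=5,interpolation=cv2.INTER_CUBIC))
E
python3 arc.py w16; python3 sc.py s3
```

```text
t 14.97 z 0.1199 rad 0.094 tcp turned 1.349 yaw turned 1.357 Ftan -1.24 Frad_out 0.64 Fz 0.6
```

View pics/s3.png

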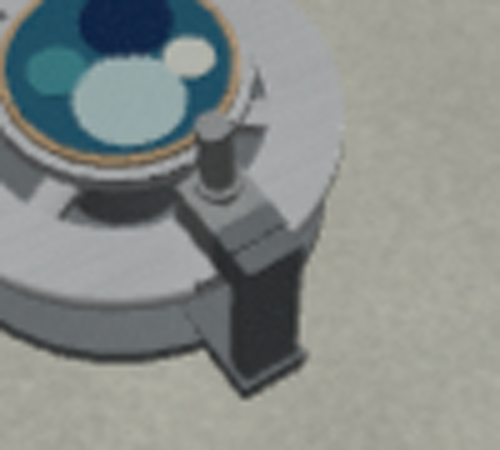

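The pin head's top is still at about (252.5,204) and the hole is now hidden under the block. I continue in 1 mm steps.

Call:
{"method": "apply_moves", "body": {"increments": [[[0.001,0,0,-0.6,0.73],[0.001,0,0,-0.6,0.73],[0.001,0,0,-0.6,0.73]]]}}

```text
time_s: 15.27
eef_pos: [0.5869, -0.05, 0.1198]
ee_rot: [-3.142, 0.0, 0.124]
wrist_force: [-0.9, 1.9, 0.1]
gripper_width: 0.0227
```

```bash
python3 arc.py w17; python3 sc.py s4
```

```text
t 15.32 z 0.1198 rad 0.094 tcp turned 1.382 yaw turned 1.389 Ftan -0.94 Frad_out -0.54 Fz 0.48
```

View pics/s4.png

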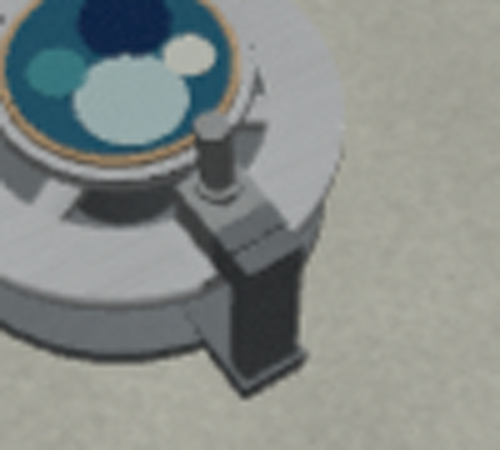

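No drop yet.

Call:
{"method": "apply_moves", "body": {"increments": [[[0.001,0,0,-0.6,0.73],[0.001,0,0,-0.6,0.73]]]}}

```text
time_s: 15.53
eef_pos: [0.5889, -0.0497, 0.1197]
ee_rot: [-3.142, 0.0, 0.145]
wrist_force: [-2.3, -0.1, 0.7]
gripper_width: 0.0233
```

```bash
python3 arc.py w18; python3 sc.py s5
```

```text
t 15.58 z 0.1197 rad 0.094 tcp turned 1.402 yaw turned 1.41 Ftan -0.87 Frad_out -0.98 Fz 1.87
```

View pics/s5.png

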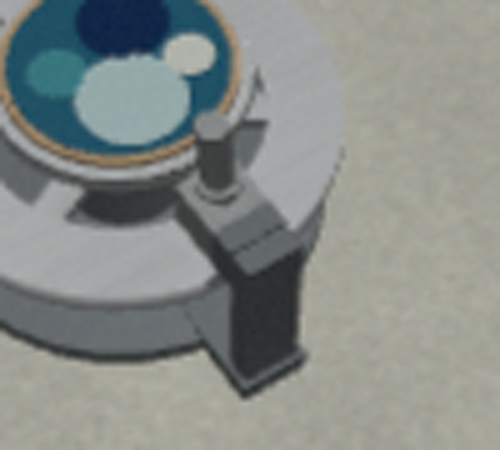

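Call:
{"method": "apply_moves", "body": {"increments": [[[0.001,0,0,-0.6,0.73],[0.001,0,0,-0.6,0.73]]]}}

```text
time_s: 15.8
eef_pos: [0.5908, -0.0494, 0.1197]
ee_rot: [-3.142, 0.0, 0.166]
wrist_force: [-0.4, 0.5, -0.1]
gripper_width: 0.0229
```

```bash
python3 arc.py w19; python3 sc.py s6
```

```text
t 15.85 z 0.1198 rad 0.094 tcp turned 1.424 yaw turned 1.431 Ftan -0.54 Frad_out -0.27 Fz 0.02
```

View pics/s6.png

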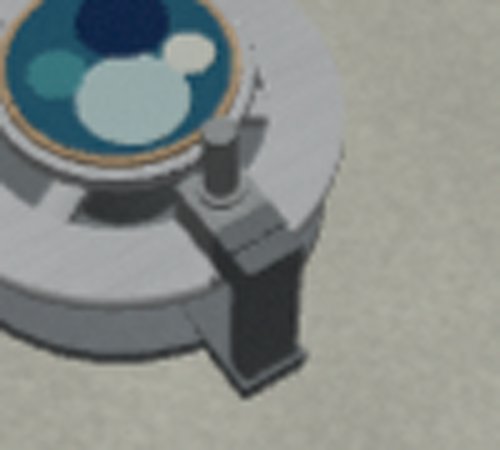

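The pin moved: its head went from crop (212,125) to (221,130) and it is now upright. I let it settle and look before turning more.

Call:
{"method": "apply_moves", "body": {"increments": [[[0,0,0,0,0.73],[0,0,0,0,0.73]]]}}

```text
time_s: 16.07
eef_pos: [0.5909, -0.0494, 0.1198]
ee_rot: [3.141, -0.0, 0.165]
wrist_force: [0.4, -0.4, -0.2]
gripper_width: 0.0233
```

```bash
python3 arc.py w20; python3 sc.py s7
python3 - <<'E'
from h import *
c=r.calibration('scene')
for h,n in ((0,'ride'),(-.01,'home')):
    print(n,[ (k,((proj(c,[.5915,.1264,z+h])-[210,180])*5).round(0)) for k,z in (('head',.155),('flange',.114))])
f=r.grab_frame('top')
cv2.imwrite('pics/t7.png',cv2.resize(f[140:190,190:250,::-1],None,fx=9,fy=9,interpolation=cv2.INTER_CUBIC))
E
```

```text
t 16.12 z 0.1198 rad 0.0941 tcp turned 1.423 yaw turned 1.429 Ftan -0.43 Frad_out -0.29 Fz -0.19
ride [('head', array([223., 118.])), ('flange', array([223., 175.]))]
home [('head', array([223., 132.])), ('flange', array([223., 189.]))]
```

View pics/s7.png

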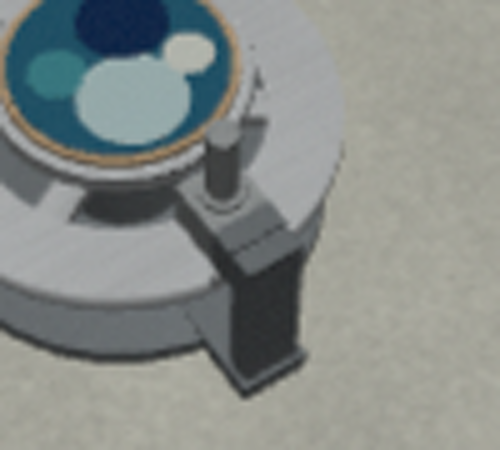

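View pics/t7.png

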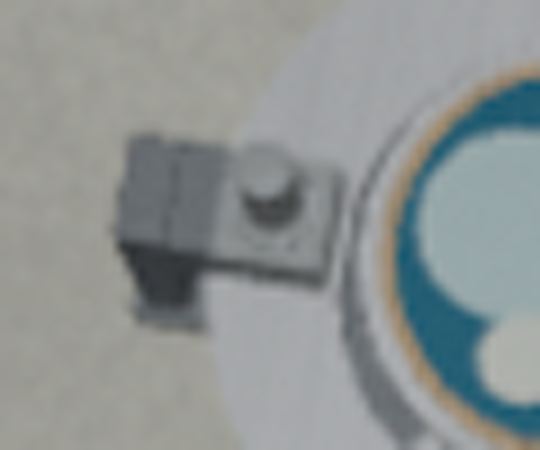

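View pics/w20.png

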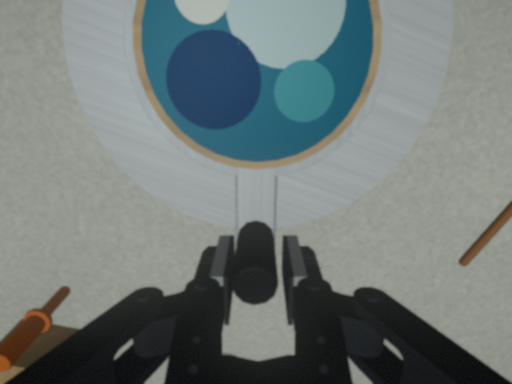

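The pin has dropped: the head is at crop (225,131), where home predicts (223,132) and riding predicts (223,118), and the lateral force is near zero. I stop turning, centre the cage, open it a little and lift off.

Call:
{"method": "apply_moves", "body": {"increments": [[[-0.001,0,0,0,0.65],[0,0,0,0,0.6],[0,0,0,0,0.6],[0,0,-0.015,0,0.6],[0,0,-0.02,0,0.6],[0,0,-0.02,0,0.6],[0,0,-0.02,0,0.6],[0,0,-0.01,0,0.6]]]}}

```text
time_s: 16.88
eef_pos: [0.5904, -0.0497, 0.2073]
ee_rot: [3.141, -0.003, 0.165]
wrist_force: [0.5, 0.6, 0.6]
gripper_width: 0.0344
```

```bash
python3 sc.py s8
python3 - <<'E'
from h import *
o=r.get_obs();print(o['time_s'],o['eef_pos'],o['ee_rot'])
plan((.600,.03,.215),o['ee_rot'][2]-1.1,9,.6)
E
```

```text
16.9333 [ 0.59075495 -0.04968764  0.20829373] [ 3.14021591 -0.00436135  0.16517462]
[[[0.0025,-0.0086,-0.0007,7.0,0.6],[0.0014,-0.0088,-0.0007,7.0,0.6],[0.0003,-0.0089,-0.0007,7.0,0.6],[-0.0008,-0.0089,-0.0007,7.0,0.6],[-0.0018,-0.0087,-0.0007,7.0,0.6],[-0.0029,-0.0084,-0.0007,7.0,0.6],[-0.0039,-0.008,-0.0007,7.0,0.6],[-0.0048,-0.0075,-0.0007,7.0,0.6]]]
[[[-0.0057,-0.0068,-0.0007,7.0,0.6]]]
```

View pics/s8.png

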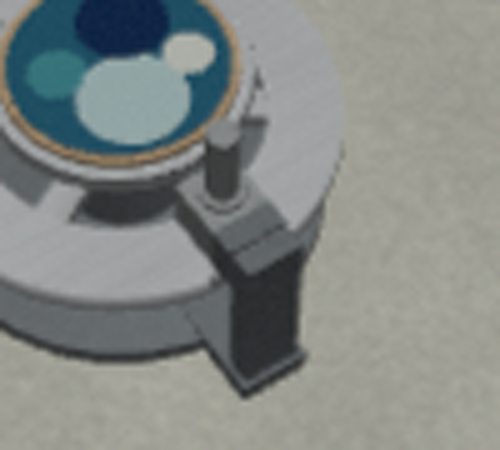

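I want a closer look at whether the flange is fully seated, so I bring the wrist camera to the outer side of the bracket.

Run:
```python
from h import *
plan((.625,.195,.2),-.5,10,.6)
```

```text
[[[0.0074,-0.0236,0.0008,3.81,0.6],[0.0058,-0.024,0.0008,3.81,0.6],[0.0042,-0.0243,0.0008,3.81,0.6],[0.0026,-0.0246,0.0008,3.81,0.6],[0.0009,-0.0247,0.0008,3.81,0.6],[-0.0007,-0.0247,0.0008,3.81,0.6],[-0.0023,-0.0246,0.0008,3.81,0.6],[-0.004,-0.0244,0.0008,3.81,0.6]]]
[[[-0.0056,-0.0241,0.0008,3.81,0.6],[-0.0072,-0.0236,0.0008,3.81,0.6]]]
```

Call:
{"method": "apply_moves", "body": {"increments": [[[0.0075,-0.0235,0,3.8,0.6],[0.006,-0.024,0,3.8,0.6],[0.004,-0.0245,0,3.8,0.6],[0.0025,-0.0245,0,3.8,0.6],[0.001,-0.0245,0,3.8,0.6],[-0.0005,-0.0245,0,3.8,0.6],[-0.0025,-0.0245,0,3.8,0.6],[-0.004,-0.0245,0,3.8,0.6]]]}}

```text
time_s: 17.6
eef_pos: [0.6169, 0.147, 0.2035]
ee_rot: [3.141, 0.001, -0.369]
wrist_force: [-0.3, 0.2, -0.1]
gripper_width: 0.0341
```

Call:
{"method": "apply_moves", "body": {"increments": [[[-0.0055,-0.024,0,3.8,0.6],[-0.007,-0.0235,0,3.8,0.6],[0,0,0.015,0,0.6],[0,0,0.015,0,0.6],[0,0,0,0,0.6],[0,0,0,0,0.6],[0,0,0,0,0.6]]]}}

```text
time_s: 18.18
eef_pos: [0.6243, 0.1943, 0.1752]
ee_rot: [-3.141, -0.0, -0.498]
wrist_force: [0.4, -0.5, -0.1]
gripper_width: 0.034
```

Run:
```python
from h import *
f=r.grab_frame('wrist');cv2.imwrite('pics/w21.png',f[:,:,::-1])
o=r.get_obs();print(o['time_s'],o['eef_pos'],o['ee_rot'],o['wrist_force'])
c=r.calibration('wrist')
for z in (.145,.155,.104,.114,.1): print(z,proj(c,[.591,.1264,z]))
```

```text
18.2333 [0.62438746 0.194276   0.17561087] [-3.14082379e+00 -8.08590026e-04 -4.98485409e-01] [-0.43147941 -0.58789966  0.53001101]
0.145 [261.72404767 332.5375464 ]
0.155 [261.90462934 344.42174633]
0.104 [261.12586835 293.17096731]
0.114 [261.25406589 301.60773245]
0.1 [261.0772529  289.97155209]
```

View pics/w21.png

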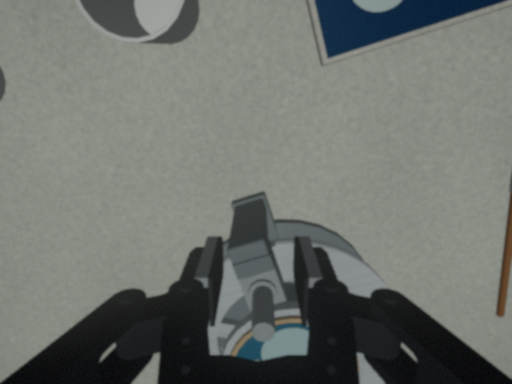

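The head top is at about (263,331), matching the home prediction of 332.5 rather than the riding one of 344.

Run:
```python
import cv2
f=cv2.imread('pics/w21.png');cv2.imwrite('pics/w21c.png',cv2.resize(f[230:350,205:325],None,fx=5,fy=5,interpolation=cv2.INTER_CUBIC))
```

```text
(no output)
```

View pics/w21c.png

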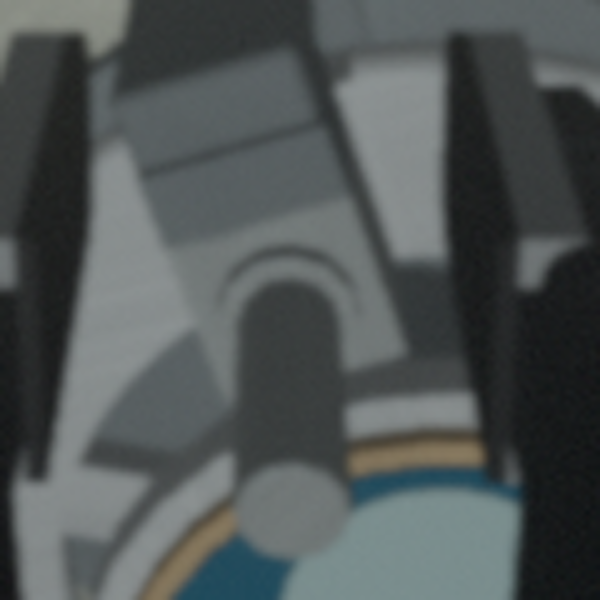

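The flange lies on the guide block with no shank showing, and the pin is upright. The arm touches nothing. I raise it a little and hand in.

Call:
{"method": "apply_moves", "body": {"increments": [[[0,0,-0.015,0,0.6],[0,0,-0.015,0,0.6],[0,0,-0.01,0,0.6],[0,0,0,0,0.6],[0,0,0,0,0.6],[0,0,0,0,0.6]]]}}

```text
time_s: 18.73
eef_pos: [0.6239, 0.1943, 0.2141]
ee_rot: [3.141, 0.001, -0.498]
wrist_force: [-1.2, 0.6, -0.1]
gripper_width: 0.0342
```

```bash
python3 sc.py s9
python3 - <<'E'
from h import *
o=r.get_obs();print(o['time_s'],o['wrist_force'],o['dq'].round(3))
for t in ('jar','cup','squeeze'): print(t,r.look_for('scene',t)[:1])
print(r.job_done())
E
```

```text
18.7833 [ 0.16992607 -0.71834538 -0.21728037] [ 0.002  0.005 -0.    -0.001  0.002 -0.001]
jar [{'location': [153.1, 150.4], 'conf': 0.7}]
cup [{'location': [323.7, 303.6], 'conf': 0.95}]
squeeze [{'location': [392.6, 258.5], 'conf': 0.71}]
the job is handed in; nothing more can be done
None
```

The turntable is locked, and the job was handed in at about 19 s of the 72 s allowed. No verdict is reported back.

I took the bare steel pin from its block and stood it in the guide. I then turned the wheel about 1.42 rad anticlockwise with the fingers loosely around the knob, in 1 mm steps at the end. When the pin dropped I stopped and lifted off.

Last checks:
- **Pin seated:** in the closest wrist picture the head is at row 332, where fully home predicts 332.5 and still riding on the collar predicts 344. The flange lies on the guide block with no shank showing, and the pin stands upright. An earlier scene view agrees. I saved a final scene picture but did not look at it.
- **Forces:** wrist readings stayed at a few newtons while turning, with no jump when the pin caught. The highest I saw was about 7 N, when gripping the pin.
- **Bystanders:** the network finds the jar, cup and bottle within about 4 pixels of where they started, roughly 10 mm and within its own error. The arm never went near them.
- **Arm:** it was clear of everything and still when I handed in.

No check failed. The wrist camera and the fixed cameras disagreed by about 1 to 3 mm, so I lined up the pin and the guide hole in the wrist image itself.

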